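# Set the engine controls for a cold start

## Task

Set the bench engine controls for a cold start: with the fingertips push the yellow choke lever along its slot, past the half-way click, right to the stop at the far end, and then press the red primer button all the way down and let it spring back. Leave the green throttle lever as it stands. The control boxes only stand loose on the work board: do not shift, tip or lift them, and leave the things around them alone.

Things in the scene. Friction and masses are not known exactly. Their poses are not given: they have to be found in the camera images.
- choke_box: grey control box of the choke, 130 x 64 x 50 mm (x, y, z), aluminium deck with one slot along its x axis; loose, 1.9 to 2.9 kg. Origin: centre of its underside. +x points to the far end of the slot (away from the robot, turned at most 0.42 rad either way), +z up. A boss with a brass pin stands out up to 13 mm from its +y side, a brass stub 10 mm from its +x end.
- choke_knob (a point): centre of the choke lever's yellow knob, 16 x 30 x 24 mm (x, y, z of its box, edges rounded), 85 mm above its box's underside: it reaches from 73 to 97 mm; below it a flat steel stem, 5 x 14 mm, goes down to the slot in the deck at 50 mm. Moves with the lever; its axes are choke_box's. At joint value 0 it lies 18.5 mm to the -x side of the box's centre.
- choke_lever (a joint): travel of the choke lever along choke_box's +x (m): 0 near end (start), about 0.0185 half-way detent (1 to 2 mm of play), 0.037 stop at the far end. A sprung pin holds it in each: about 8 N gets it out of the near end or the detent; let go at 0.023 to 0.027 it springs back towards half-way, beyond 0.031 it snaps on to the stop and stays. The box itself slides at 15 N or more.
- throttle_box: grey control box of the throttle, the same as choke_box but with a green knob; loose. Origin: centre of its underside, +x to the far end of its slot, +z up.
- throttle_knob (a point): centre of the throttle lever's green knob, 16 x 30 x 24 mm, 85 mm above its box's underside.
- throttle_lever (a joint): travel of the throttle lever in m, same kind as the choke lever; it stands in its half-way detent at about 0.0185 and must stay there (0.0125 to 0.0245).
- primer_box: grey box of the primer, 90 x 64 x 50 mm, with a red push button upright in the middle of its deck; loose, 1.4 to 2.2 kg. Origin: centre of its underside, +z up.
- primer_top (a point): centre of the top of the red primer button, 30 mm across, 73 mm above its box's underside when up; it stands 11 mm above its 46 mm wide black collar, is pressed straight down and moves with the button.
- primer (a joint): how far the primer button is pressed, in m: 0 up, 0.007 fully down (about 5 N; it springs back when let go).
- oil_can: yellow oil can with a red spout, 54 mm across, 151 mm high, standing loose: a bystander. Origin: centre of its underside.
- steel_block: small steel block, 34 x 46 x 34 mm, loose: a bystander. Origin: centre of its underside.
- tape_roll: roll of pale tape lying flat, 100 mm across, 25 mm high, loose: a bystander. Origin: centre of its underside.
- red_pliers: pliers with red handles lying flat, 52 x 168 x 11 mm, loose: a bystander. Origin: centre of its underside.
- bench_board: brown wooden work board, 300 x 450 mm (x, y), 30 mm thick, fixed flat on the bench; the three control boxes and some bystanders stand on it, so their undersides are 30 mm above the bench. Origin: centre of its underside.

How it is judged:
By the outcome, as a careful person would: the job done as asked, in the order asked, and still so for the second after the job is handed in, with the robot touching nothing.
It also fails if it takes over 38 s, if anything falls off the work surface, if the arm or the gripper's body presses on something with over 40 N, if the wrist force passes 120 N, or if a joint passes its speed limit or range.

## Robot

A 6-joint arm with a two-finger parallel gripper is mounted at the origin on a cart in front of the work surface, level with it; the furniture and walls round the work are solid. World frame = base frame: x ahead of the robot, y to its left, z up, the work surface at z = 0. Lengths are in m, angles in degrees, forces in N, time in s.
With the tool pointing down it reaches from about 0.3 to 0.75 m from the base axis. Payload 8.5 kg.
Tool frame: the origin (TCP) lies at the very end of the fingers, on their centre line; the grasp point (between the pads) lies 19 mm behind it; z points along the fingers, y is the line along which they close (so a half turn about z gives the same grasp; the last joint's range is limited). The gripper opens to 85 mm and grips with 20 to 120 N. Pads are 22 mm wide; open, the fingers measure 114 mm over their backs; the gripper's body (76 mm by 85 mm) begins 54 mm behind the grasp point. The pads swing forward as they close: fully open they stand 13 mm farther back than shut.
Start: joints at [-80.231, 21.807, 74.336, -0, 83.858, -12.336], TCP at [0.207, -0.51, 0.231] pointing down, gripper open.
Joint ranges: [-178.18, 178.18], [-50.72, 133.34], [12.68, 142.11], [-81.47, 261.47], [9.98, 163.14], [-165.26, 165.26]. Speed limits (degrees/s): [136.94, 136.94, 180, 180, 180, 180].

## Interface

Orientations are given as a 3x3 rotation matrix whose columns are the frame's x, y, z axes.
In Python, from rig import env, optics, spotter gives the robot as it stands.
- The arm moves only by the shell command python3 -m crank 'ROWS' [FORCE]. ROWS is JSON, one flat list of numbers, 5 for each row, row after row: the finger opening in cm, from 0 to 8.54, then the shift along the tool's x, y, z in cm, then the turn about the tool's z in rad. A call has exactly 8 rows; each row shifts and turns the commanded pose from where the row before left it, along the tool's axes as they then stand; what a row does not reach is not made up. A row lasts 1/12 s, in which the tool goes at most 41.7 mm and 7.16 degrees, less where a joint would pass 70% of its speed; a pose out of reach is approached as far as the arm can. A call is refused whole if a number of a shift passes 4.17 or a number of a turn 0.125, either way. A call with a gripper value outside its range is refused whole. The fingers move at their own pace and stop on an object; FORCE is the grip in N (left out, the last holds). Time passes only in rows, so rows that do not move let the fingers close, or fill a call up. It gives the time, the measured TCP pose, the force, the opening and the grip force at its end, in the units of the state.
- env.observe(): the state, without advancing time (a new reading comes with each control period).
- optics.get_image(name): name is "scene" or "top"; returns a dict with "color" (384x512x3 uint8, red, green, blue), "intrinsics" (3x3 intrinsics, pixels), "distortion" ([k1, k2, p1, p2, k3] as OpenCV has them; the pictures are not rectified), "pose" (4x4, takes a point from camera to world coordinates). Camera axes: x right, y up, looking along -z (the intrinsics and any distortion apply to the point x, -y, -z); pixel columns grow to the right and rows downward; lengths in m; the calibration is good to about 2 mm. A picture is of the moment at which its call begins. There is no depth.
- env.close_job(): hands the job in; it is judged then, once.
Trained networks look in a picture, given as the dict that the camera call returned (one of the last four; its "shot" number tells which), for a name from the list of things; names that differ only in an ending like _2 or _b are one class to them, and where a whole thing is asked for, a point or a joint stands for the part that bears it (a point fixed in the world has none). Each returns a list of dicts, best first, with "score" (0 to 1); they miss things now and then, are a little off and sometimes report something else, mostly with a low value. They report only what shows in the picture. A call takes as long as a camera call.
- spotter.look_for(picture, query): "at" ([column, row] as shares, 0 to 1, of the picture: columns of its width, rows of its height, amid what is visible of it).
The state is a dict: "time_s": time; "q": joint angles; "qvel": joint speeds; "joint_efforts": joint torques, N m; "position": TCP position; "tool_rot": TCP orientation; "ft_force": force on the tool from outside, world axes, zero at the start; "wrist_torque": the same for the moment, N m; "grip_width": finger opening in m; "gripper_force": force on a finger pad.
Only numpy, scipy, OpenCV 4.12 (cv2) and the standard library are available. Lean on these libraries where they do the work, as an engineer would, in place of code of your own. Each camera call takes 0.05 s, during which the arm holds its last target. There are 200 camera calls.

## Working session

There is one attempt and no reset: what is moved stays moved. The work goes in short steps, Python scripts to look and compute and a shell command to move; the robot and the scene stay as the last step left them, time stands still between calls to the robot, and variables do not carry over. Pictures are saved under pics/ and viewed, at most 10 in all, crops included, and the job is handed in when it is done.

```bash
ls; mkdir -p pics
cat > h.py <<'E'
import numpy as np, cv2
from rig import env, optics, spotter
def ray(p,uv):
    K=np.array(p["intrinsics"]);d=np.array(p["distortion"]);T=np.array(p["pose"])
    n=cv2.undistortPoints(np.array([[uv]],float),K,d)[0,0]
    return T[:3,3],T[:3,:3]@np.array([n[0],-n[1],-1])
def onz(p,uv,z):
    o,r=ray(p,uv);return o+r*(z-o[2])/r[2]
def tri(p1,u1,p2,u2):
    A=0;b=0
    for p,u in((p1,u1),(p2,u2)):
        o,r=ray(p,u);r=r/np.linalg.norm(r);M=np.eye(3)-np.outer(r,r);A=A+M;b=b+M@o
    return np.linalg.solve(A,b)
def proj(p,X):
    T=np.linalg.inv(np.array(p["pose"]));c=T[:3,:3]@np.array(X)+T[:3,3]
    return cv2.projectPoints(np.array([[c[0],-c[1],-c[2]]]),np.zeros(3),np.zeros(3),np.array(p["intrinsics"]),np.array(p["distortion"]))[0][0,0]
def find(p,n):
    return [(round(r["score"],2),np.round(np.array(r["at"])*[512,384],1)) for r in spotter.look_for(p,n)[:3]]
E
python3 - <<'E'
from h import *
P={n:optics.get_image(n) for n in("scene","top")}
for n,p in P.items():
    cv2.imwrite(f"pics/a_{n}.png",cv2.resize(p["color"][...,::-1],(800,600),interpolation=cv2.INTER_CUBIC))
    print(n,np.round(p["pose"],3).tolist())
Z=dict(choke_knob=.115,throttle_knob=.115,primer_top=.103,choke_box=.06,throttle_box=.06,primer_box=.06,oil_can=.075,steel_block=.017,tape_roll=.012,red_pliers=.005)
for k,z in Z.items():
    for n,p in P.items():
        for s,u in find(p,k)[:2]: print(k,n,s,u,np.round(onz(p,u,z),3))
s=env.observe();print(s["position"],s["tool_rot"],s["time_s"])
E
```

```text
pics
scene [[-0.732, 0.404, -0.549, -0.191], [-0.681, -0.407, 0.608, 0.482], [0.023, 0.819, 0.574, 0.797], [0.0, 0.0, 0.0, 1.0]]
top [[-0.002, 0.998, -0.07, 0.436], [-1.0, -0.001, 0.02, -0.271], [0.02, 0.07, 0.997, 1.063], [0.0, 0.0, 0.0, 1.0]]
choke_knob scene 0.48 [238.1 176.3] [ 0.556 -0.273  0.115]
choke_knob top 0.56 [256.5 159.3] [ 0.572 -0.282  0.115]
throttle_knob scene 0.6 [287.4 204.9] [ 0.347 -0.265  0.115]
throttle_knob top 0.5 [303.6 207.6] [ 0.451 -0.399  0.115]
throttle_knob top 0.3 [358.2 215.9] [ 0.429 -0.536  0.115]
primer_top top 0.45 [230.  215.8] [ 0.431 -0.216  0.103]
choke_box scene 0.67 [234.8 185.3] [ 0.585 -0.286  0.06 ]
choke_box top 0.64 [255.8 153.8] [ 0.594 -0.281  0.06 ]
throttle_box scene 0.94 [297.5 189.9] [ 0.419 -0.413  0.06 ]
throttle_box top 0.61 [300.3 208.8] [ 0.448 -0.398  0.06 ]
primer_box scene 0.23 [299.5 190.3] [ 0.413 -0.416  0.06 ]
primer_box top 0.79 [234.8 216.7] [ 0.428 -0.226  0.06 ]
primer_box top 0.23 [256.7 154.8] [ 0.591 -0.283  0.06 ]
oil_can top 0.58 [337.9 153.1] [ 0.594 -0.497  0.075]
steel_block scene 0.65 [323.1 177.1] [ 0.438 -0.598  0.017]
steel_block top 0.6 [357.7 216.2] [ 0.428 -0.562  0.017]
tape_roll scene 0.83 [300.1 166.2] [ 0.55  -0.607  0.012]
tape_roll top 0.89 [368.4 176.9] [ 0.537 -0.596  0.012]
red_pliers scene 0.61 [200.1 284.8] [0.378 0.048 0.005]
red_pliers top 0.79 [159.9 233.6] [ 0.381 -0.017  0.005]
[ 0.20696213 -0.50955174  0.23133621] [[ 9.26506486e-01  3.76278795e-01  2.71233288e-05]
 [ 3.76278795e-01 -9.26506486e-01 -1.09925840e-06]
 [ 2.47163125e-05  1.12244035e-05 -1.00000000e+00]] 1.1
```

View pics/a_top.png

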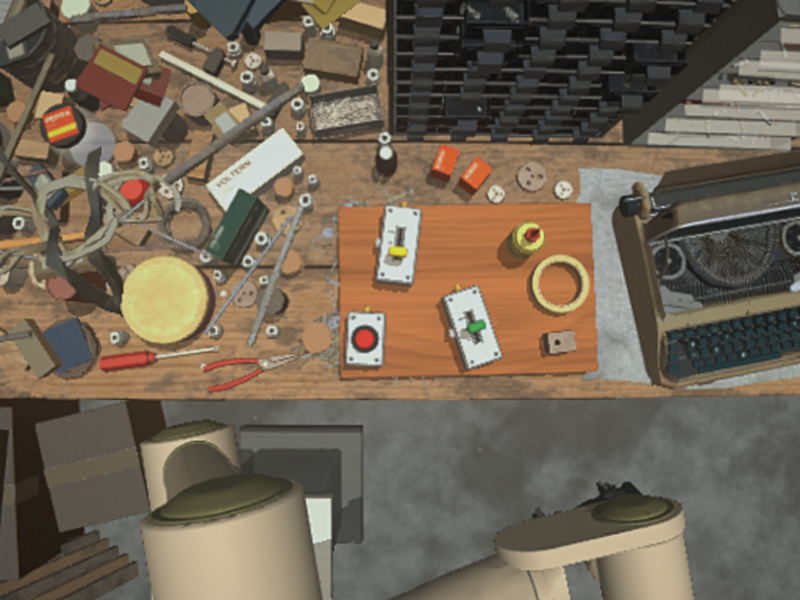

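View pics/a_scene.png

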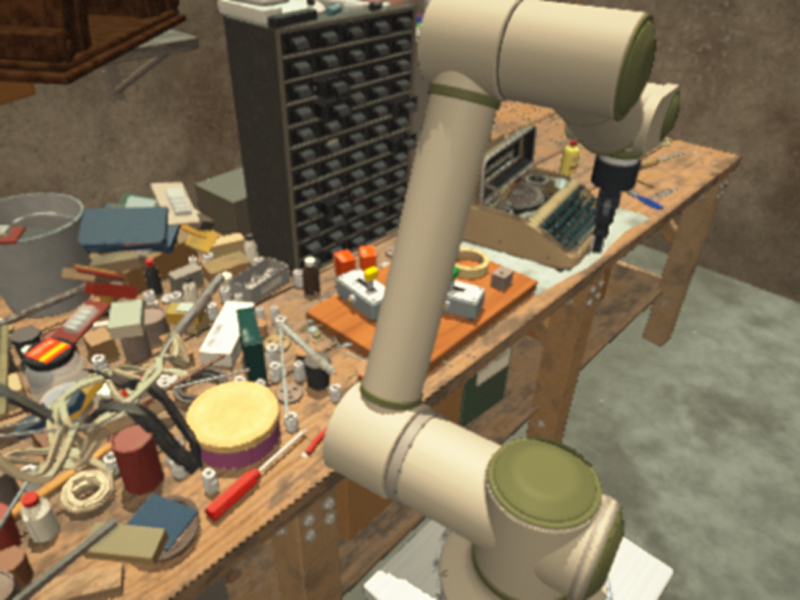

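The top view shows the choke box at about (398,246) with its yellow knob at (398,252). The throttle box is at (470,327), with its green knob at (477,327), and the primer's red button is at (365,340), all in px of the 800x600 picture. The scene view has the primer hidden behind the arm. Next I refine the choke pose by colour.

```bash
cat > m.py <<'E'
from h import *
def blob(p,lo,hi,box,raw=False):
    h=cv2.cvtColor(p["color"],cv2.COLOR_RGB2HSV);m=cv2.inRange(h,np.array(lo),np.array(hi))
    k=np.zeros_like(m);x0,y0,x1,y1=box;k[y0:y1,x0:x1]=m[y0:y1,x0:x1]
    n,l,s,c=cv2.connectedComponentsWithStats(k);i=1+np.argmax(s[1:,4]);return c[i],s[i,4],(l==i)
def deck(p,box):
    h=cv2.cvtColor(p["color"],cv2.COLOR_RGB2HSV);m=cv2.inRange(h,np.array([0,0,150]),np.array([180,45,255]))
    k=np.zeros_like(m);x0,y0,x1,y1=box;k[y0:y1,x0:x1]=m[y0:y1,x0:x1]
    k=cv2.morphologyEx(k,cv2.MORPH_CLOSE,np.ones((3,3)))
    c=max(cv2.findContours(k,0,2)[0],key=cv2.contourArea)
    w=np.array([onz(p,q[0],.08)[:2] for q in c],np.float32)
    return cv2.minAreaRect(w), cv2.boxPoints(cv2.minAreaRect(w))
E
python3 - <<'E'
from m import *
p=optics.get_image("top")
for n,lo,hi,b,z in(("choke",(22,120,120),(35,255,255),(235,125,275,185),.127),("prim",(0,150,90),(6,255,255),(215,195,255,240),.103),("thr",(50,100,60),(80,255,255),(280,180,325,240),.127)):
    c,a,_=blob(p,lo,hi,b);print(n,c,a,onz(p,c,z).round(4))
for n,b in(("choke",(235,125,275,188)),("prim",(215,195,255,240)),("thr",(280,180,325,240))):
    r,q=deck(p,b);print(n,np.round(r[0],4),np.round(r[1],4),r[2],q.round(3).tolist())
E
```

```text
choke [254.09090909 160.48484848] 66 [ 0.5669 -0.2761  0.127 ]
prim [232.75892857 216.48214286] 112 [ 0.429  -0.2226  0.103 ]
thr [304.49152542 208.66101695] 59 [ 0.4478 -0.3997  0.127 ]
choke [ 0.5868 -0.275 ] [0.0662 0.1245] 83.00039672851562 [[0.5210000276565552, -0.30000001192092896], [0.6449999809265137, -0.3149999976158142], [0.652999997138977, -0.25], [0.5289999842643738, -0.23499999940395355]]
prim [ 0.4296 -0.2233] [0.0581 0.0855] 87.02415466308594 [[0.38499999046325684, -0.25], [0.47099998593330383, -0.2549999952316284], [0.4740000069141388, -0.19699999690055847], [0.3880000114440918, -0.19200000166893005]]
thr [ 0.4464 -0.396 ] [0.124  0.0692] 18.70006561279297 [[0.37700000405311584, -0.382999986410141], [0.39899998903274536, -0.4490000009536743], [0.515999972820282, -0.4090000092983246], [0.49399998784065247, -0.34299999475479126]]
```

```bash
python3 -m crank '[0,0,0,0,0.102, 0,0,0,0,0.102, 0,0,0,0,0.102, 0,0,0,0,0.102, 0,0,0,0,0.102, 0,2.4,-2.3,0,0, 0,2.4,-2.3,0,0, 0,2.4,-2.3,0,0]' 20; python3 -m crank '[0,2.4,-2.3,0,0, 0,2.4,-2.3,0,0, 0,2.4,-2.3,0,0, 0,2.4,-2.3,0,0, 0,2.4,-2.3,0,0, 0,2.4,-2.3,0,0, 0,2.4,-2.3,0,0, 0,0,0,0,0]'; python3 -c "
from h import *
s=env.observe();print(s['position'],s['tool_rot'],s['grip_width'])"
```

```text
time_s: 1.82
position: [0.2875, -0.4494, 0.2313]
tool_rot: [[0.992, -0.125, 0.0], [-0.125, -0.992, 0.0], [0.0, -0.0, -1.0]]
ft_force: [0.2, -0.5, 0.4]
grip_width: -0.0001
gripper_force: 0.0
time_s: 2.48
position: [0.477, -0.3076, 0.2312]
tool_rot: [[0.993, -0.119, 0.001], [-0.119, -0.993, 0.001], [0.001, -0.001, -1.0]]
ft_force: [-0.3, -0.1, -0.3]
grip_width: -0.0001
gripper_force: 0.0
[ 0.47701051 -0.30762817  0.23123396] [[ 9.92873219e-01 -1.19168584e-01  1.27295799e-03]
 [-1.19169764e-01 -9.92873489e-01  8.95437583e-04]
 [ 1.15717822e-03 -1.04075410e-03 -9.99998789e-01]] -0.00010941682095796929
```

```bash
python3 -m crank '[0,2.3,-2.15,0,0, 0,2.3,-2.15,0,0, 0,0,0,2.5,0, 0,0,0,2.5,0, 0,0,0,2.5,0, 0,0,0,0,0, 0,0,0,0,0, 0,0,0,0,0]'
python3 - <<'E'
from m import *
for n in("top","scene"):
    p=optics.get_image(n);X=env.observe()["position"];u=proj(p,X).astype(int);print(n,u)
    x0=max(u[0]-65,0);y0=max(u[1]-48,0)
    cv2.imwrite(f"pics/b_{n}.png",cv2.resize(p["color"][y0:y0+96,x0:x0+130,::-1],(780,576),interpolation=cv2.INTER_CUBIC));print(x0,y0)
    for q in((.568,-.275,.127),): print(proj(p,q),(proj(p,q)-[x0,y0])*6)
    print((u-[x0,y0])*6)
E
```

```text
time_s: 3.15
position: [0.525, -0.2748, 0.1579]
tool_rot: [[0.992, -0.124, 0.002], [-0.124, -0.992, -0.001], [0.002, 0.001, -1.0]]
ft_force: [0.0, -0.4, 0.7]
grip_width: -0.0002
gripper_force: 0.0
top [253 176]
188 128
[253.63967771 160.04531377] [393.83806628 192.2718826 ]
[390 288]
scene [245 168]
180 120
[235.92974216 171.41794719] [335.57845295 308.50768312]
[390 288]
```

View pics/b_scene.png

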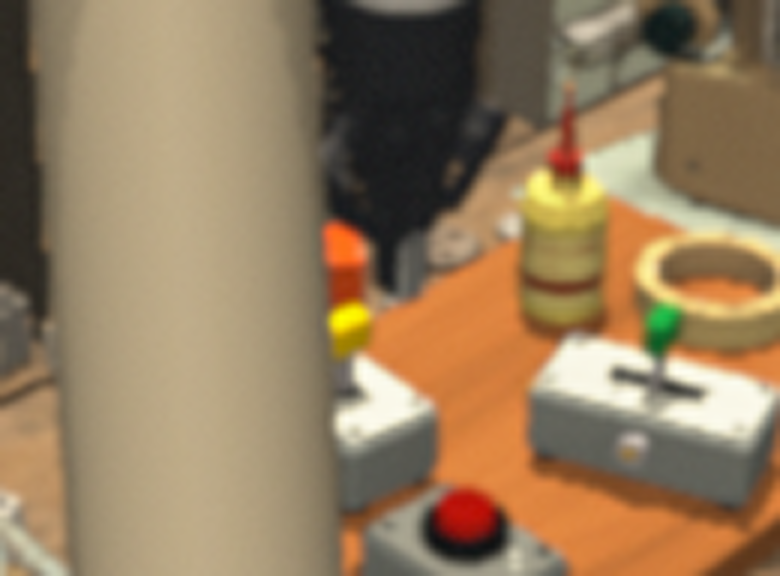

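View pics/b_top.png

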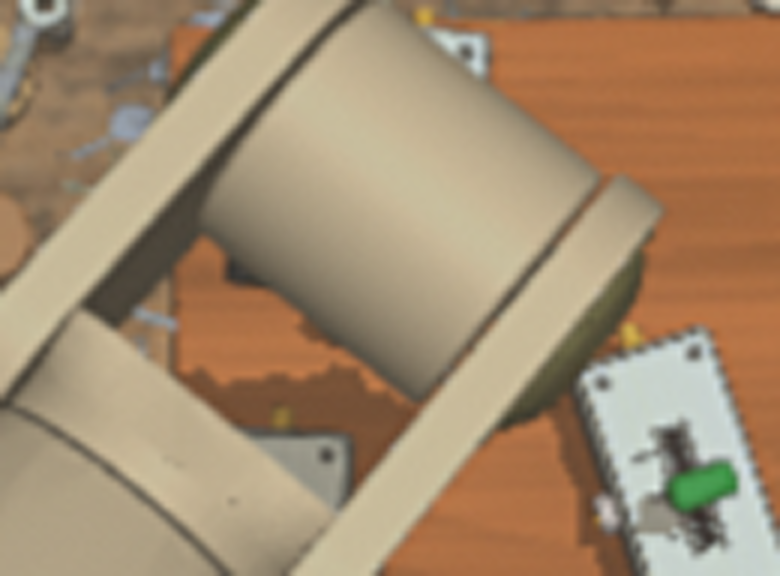

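The scene picture shows the fingertip at about (400,288), above and behind the yellow knob at (350,325), as predicted. I'll lower it, shift 4 mm sideways and approach until it touches.

```bash
python3 -m crank '[0,0,-0.4,1.5,0, 0,0,0,1.5,0, 0,0,0,1.5,0, 0,0,0,0,0, 0,0.6,0,0,0, 0,0.6,0,0,0, 0,0.4,0,0,0, 0,0,0,0,0]'; python3 -m crank '[0,0.15,0,0,0, 0,0.15,0,0,0, 0,0,0,0,0, 0,0,0,0,0, 0,0,0,0,0, 0,0,0,0,0, 0,0,0,0,0, 0,0,0,0,0]'
```

```text
time_s: 3.92
position: [0.5422, -0.2725, 0.1123]
tool_rot: [[0.992, -0.123, 0.002], [-0.123, -0.992, -0.001], [0.002, 0.001, -1.0]]
ft_force: [-1.3, 0.2, -0.1]
grip_width: 0.0001
gripper_force: 0.0
time_s: 4.58
position: [0.5439, -0.2725, 0.1113]
tool_rot: [[0.992, -0.124, -0.0], [-0.124, -0.992, 0.0], [-0.0, -0.0, -1.0]]
ft_force: [0.3, -0.3, 0.0]
grip_width: 0.0
gripper_force: 0.0
```

```bash
python3 -m crank '[0,0.1,0,0,0, 0,0.1,0,0,0, 0,0,0,0,0, 0,0,0,0,0, 0,0,0,0,0, 0,0,0,0,0, 0,0,0,0,0, 0,0,0,0,0]';python3 -m crank '[0,0.1,0,0,0, 0,0.1,0,0,0, 0,0,0,0,0, 0,0,0,0,0, 0,0,0,0,0, 0,0,0,0,0, 0,0,0,0,0, 0,0,0,0,0]';python3 -m crank '[0,0.1,0,0,0, 0,0.05,0,0,0, 0,0,0,0,0, 0,0,0,0,0, 0,0,0,0,0, 0,0,0,0,0, 0,0,0,0,0, 0,0,0,0,0]'
```

```text
time_s: 5.25
position: [0.5459, -0.2727, 0.1113]
tool_rot: [[0.992, -0.124, -0.0], [-0.124, -0.992, -0.0], [-0.0, 0.0, -1.0]]
ft_force: [0.1, -0.1, -0.5]
grip_width: 0.0
gripper_force: 0.0
time_s: 5.92
position: [0.5479, -0.273, 0.1113]
tool_rot: [[0.992, -0.124, -0.0], [-0.124, -0.992, -0.0], [-0.0, 0.0, -1.0]]
ft_force: [0.1, -0.5, -1.6]
grip_width: 0.0
gripper_force: 0.0
time_s: 6.58
position: [0.5492, -0.2731, 0.1113]
tool_rot: [[0.992, -0.124, -0.0], [-0.124, -0.992, 0.0], [-0.0, -0.0, -1.0]]
ft_force: [-5.2, 1.2, 2.3]
grip_width: 0.0
gripper_force: 2.6
```

Contact comes at about x=0.549, as predicted. Now a slow push.

```bash
python3 -m crank '[0,0.12,0,0,0, 0,0.12,0,0,0, 0,0.12,0,0,0, 0,0.12,0,0,0, 0,0.12,0,0,0, 0,0.12,0,0,0, 0,0.12,0,0,0, 0,0.12,0,0,0]';python3 -m crank '[0,0.12,0,0,0, 0,0.12,0,0,0, 0,0.12,0,0,0, 0,0.12,0,0,0, 0,0.12,0,0,0, 0,0.12,0,0,0, 0,0.12,0,0,0, 0,0,0,0,0]'
```

```text
time_s: 7.25
position: [0.5595, -0.2744, 0.1113]
tool_rot: [[0.992, -0.124, 0.001], [-0.124, -0.992, -0.0], [0.001, 0.0, -1.0]]
ft_force: [-0.6, 0.2, 0.2]
grip_width: -0.0001
gripper_force: 0.0
time_s: 7.92
position: [0.5674, -0.2754, 0.1113]
tool_rot: [[0.992, -0.124, 0.0], [-0.124, -0.992, -0.0], [0.0, 0.0, -1.0]]
ft_force: [0.2, 0.3, 0.0]
grip_width: -0.0001
gripper_force: 0.0
```

```bash
python3 -m crank '[0,0.12,0,0,0, 0,0.12,0,0,0, 0,0.12,0,0,0, 0,0.12,0,0,0, 0,0.12,0,0,0, 0,0.12,0,0,0, 0,0.12,0,0,0, 0,0.12,0,0,0]';python3 -m crank '[0,0.12,0,0,0, 0,0.12,0,0,0, 0,0.12,0,0,0, 0,0.12,0,0,0, 0,0.10,0,0,0, 0,0,0,0,0, 0,0,0,0,0, 0,0,0,0,0]'
```

```text
time_s: 8.58
position: [0.5766, -0.2767, 0.1113]
tool_rot: [[0.992, -0.124, -0.001], [-0.124, -0.992, 0.0], [-0.001, 0.0, -1.0]]
ft_force: [-2.6, -0.7, 1.0]
grip_width: -0.0001
gripper_force: 1.3
time_s: 9.25
position: [0.5825, -0.2773, 0.1113]
tool_rot: [[0.992, -0.124, 0.0], [-0.124, -0.992, 0.0], [0.0, -0.0, -1.0]]
ft_force: [0.5, -0.0, 0.2]
grip_width: -0.0005
gripper_force: 0.0
```

```bash
python3 -m crank '[0,0.1,0,0,0, 0,0.1,0,0,0, 0,0,0,0,0, 0,0,0,0,0, 0,0,0,0,0, 0,0,0,0,0, 0,0,0,0,0, 0,0,0,0,0]'
```

```text
time_s: 9.92
position: [0.5845, -0.2776, 0.1113]
tool_rot: [[0.992, -0.124, 0.0], [-0.124, -0.992, 0.0], [0.0, -0.0, -1.0]]
ft_force: [-0.1, 0.0, -0.6]
grip_width: 0.0001
gripper_force: 0.0
```

```bash
python3 -m crank '[0,-1,0,0,0, 0,-1,0,0,0, 0,0,0,-2,0, 0,0,0,-2,0, 0,0,0,-2,0, 0,-2.5,-0.6,0,0, 0,-2.5,-0.6,0,0, 0,-2.5,-0.6,0,0]';python3 -m crank '[0,-2.5,-0.6,0,0, 0,-2.5,-0.6,0,0, 0,-1.6,-0.5,0,0, 0,0,0,0,0, 0,0,0,0,0, 0,0,0,0,0, 0,0,0,0,0, 0,0,0,0,0]'
python3 - <<'E'
from m import *
p=optics.get_image("top")
b=p["color"][115:211,200:328,::-1];cv2.imwrite("pics/c_top.png",cv2.resize(b,(768,576),interpolation=cv2.INTER_CUBIC))
c,a,_=blob(p,(22,120,120),(35,255,255),(235,125,275,185));print(c,a,onz(p,c,.127))
r,q=deck(p,(235,125,275,188));print(r)
p=optics.get_image("scene");X=env.observe()["position"];print(proj(p,X))
c,a,_=blob(p,(0,150,90),(6,255,255),(200,180,300,230));print(c,a,onz(p,c,.1));print(find(p,"primer_top"))
cv2.imwrite("pics/c_scene.png",cv2.resize(p["color"][130:226,200:328,::-1],(768,576),interpolation=cv2.INTER_CUBIC))
E
```

```text
time_s: 10.58
position: [0.4916, -0.2475, 0.1714]
tool_rot: [[0.992, -0.124, 0.0], [-0.124, -0.992, -0.0], [0.0, 0.0, -1.0]]
ft_force: [-0.2, -0.7, -0.4]
grip_width: 0.0004
gripper_force: 0.0
time_s: 11.25
position: [0.4297, -0.2232, 0.1711]
tool_rot: [[0.992, -0.124, 0.0], [-0.124, -0.992, -0.0], [0.0, 0.0, -1.0]]
ft_force: [-1.0, 0.3, -0.5]
grip_width: 0.0002
gripper_force: 0.0
[256.       146.046875] 64 [ 0.60297249 -0.28088519  0.127     ]
((0.5863422751426697, -0.27482321858406067), (0.06599286198616028, 0.12367425113916397), 83.13370513916016)
[257.29429292 183.30341609]
[257.35714286 205.31428571] 70 [ 0.42091804 -0.2170118   0.1       ]
[(0.54, array([260.1, 204.3]))]
```

View pics/c_top.png

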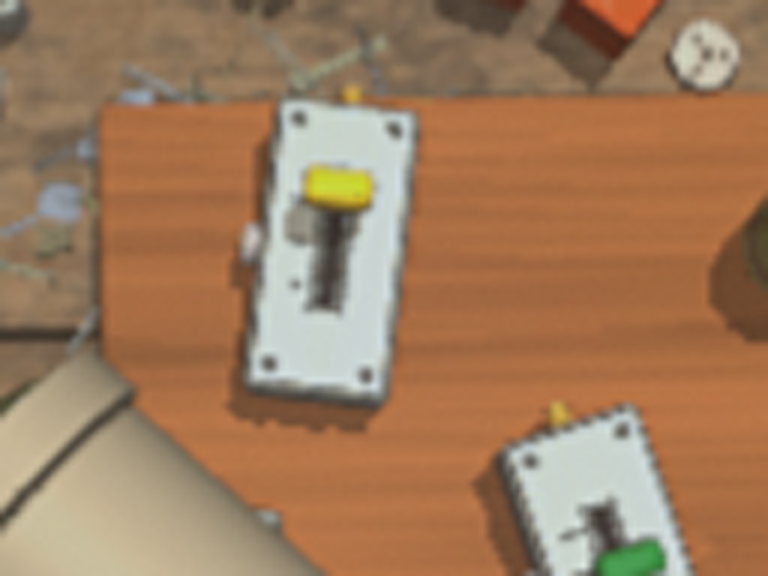

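View pics/c_scene.png

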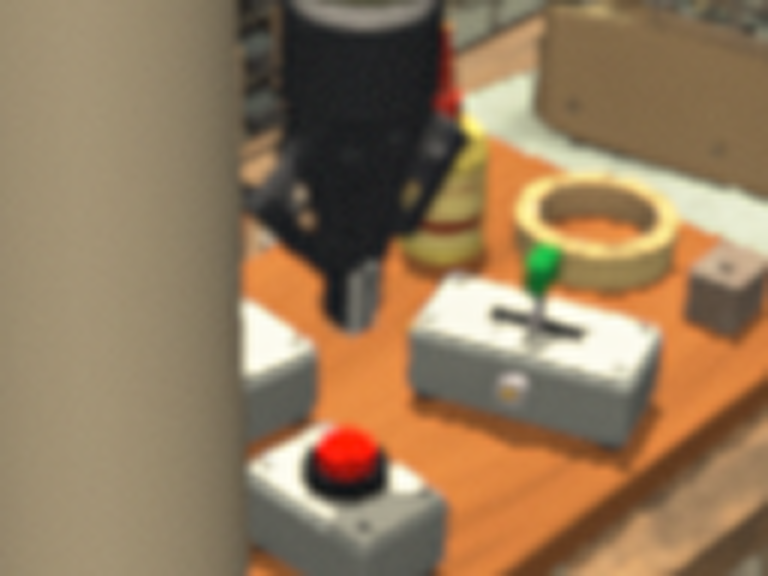

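The top picture shows the yellow knob at the far end of the slot, at (338,187) in the crop. It moved 36 mm and the box didn't shift. The scene picture shows the closed fingertips over the red button at (347,457). Now the press.

```bash
python3 -m crank '[0,0,0,2,0, 0,0,0,2,0, 0,0,0,1.5,0, 0,0,0,1,0, 0,0,0,0,0, 0,0,0,0,0, 0,0,0,0,0, 0,0,0,0,0]';python3 -m crank '[0,0,0,0.15,0, 0,0,0,0.15,0, 0,0,0,0.15,0, 0,0,0,0.15,0, 0,0,0,0.15,0, 0,0,0,0,0, 0,0,0,0,0, 0,0,0,0,0]'
```

```text
time_s: 12.07
position: [0.4295, -0.2231, 0.1071]
tool_rot: [[0.992, -0.124, 0.001], [-0.124, -0.992, -0.001], [0.001, 0.001, -1.0]]
ft_force: [0.8, -0.5, 0.8]
grip_width: 0.0002
gripper_force: 0.0
time_s: 12.73
position: [0.4292, -0.223, 0.099]
tool_rot: [[0.992, -0.124, 0.0], [-0.124, -0.992, -0.0], [0.0, 0.0, -1.0]]
ft_force: [0.6, 0.0, 2.1]
grip_width: -0.0001
gripper_force: 1.7
```

```bash
python3 -m crank '[0,0,0,0.1,0, 0,0,0,0.1,0, 0,0,0,0.1,0, 0,0,0,0,0, 0,0,0,0,0, 0,0,0,0,0, 0,0,0,0,0, 0,0,0,0,0]'
```

```text
time_s: 13.4
position: [0.4292, -0.223, 0.096]
tool_rot: [[0.992, -0.124, 0.0], [-0.124, -0.992, -0.0], [0.0, 0.0, -1.0]]
ft_force: [0.7, 0.7, 6.3]
grip_width: 0.0001
gripper_force: 3.1
```

```bash
python3 -m crank '[0,0,0,0.05,0, 0,0,0,0.05,0, 0,0,0,0,0, 0,0,0,0,0, 0,0,0,0,0, 0,0,0,0,0, 0,0,0,0,0, 0,0,0,0,0]'
```

```text
time_s: 14.07
position: [0.4293, -0.223, 0.0958]
tool_rot: [[0.992, -0.124, 0.001], [-0.124, -0.992, -0.001], [0.001, 0.001, -1.0]]
ft_force: [-2.2, 1.6, 14.7]
grip_width: 0.0001
gripper_force: 7.7
```

The force jumped to 15 N with no further travel, so the button is at its hard bottom. I'll release it and check.

```bash
python3 -m crank '[0,0,0,-0.5,0, 0,0,0,-1,0, 0,0,0,-2.5,0, 0,0,0,-3,0, 0,0,0,-3,0, 0,0,0,-2,0, 0,-2.5,2.5,0,0, 0,-2.5,2.5,0,0]';python3 -m crank '[0,-2.5,2.5,0,0, 0,-2.5,2.5,0,0, 0,-2.5,2.5,0,0, 0,-2.5,2.5,0,0, 0,0,0,0,0, 0,0,0,0,0, 0,0,0,0,0, 0,0,0,0,0]'
python3 - <<'E'
from m import *
p=optics.get_image("top")
for n,lo,hi,b,z in(("choke",(22,120,120),(35,255,255),(235,125,275,185),.127),("prim",(0,150,90),(6,255,255),(215,195,255,240),.103),("thr",(50,100,60),(80,255,255),(280,180,325,240),.127)):
    try: c,a,_=blob(p,lo,hi,b);print(n,c,a,onz(p,c,z).round(4))
    except Exception as e: print(n,"hidden")
for n,b in(("choke",(235,125,275,188)),("prim",(215,195,255,240))):
    r,q=deck(p,b);print(n,np.round(r[0],4),np.round(r[1],4),r[2])
cv2.imwrite("pics/d_top.png",cv2.resize(p["color"][115:259,200:392,::-1],(768,576),interpolation=cv2.INTER_CUBIC))
E
```

```text
time_s: 14.73
position: [0.3733, -0.2661, 0.2154]
tool_rot: [[0.993, -0.12, 0.001], [-0.12, -0.993, -0.001], [0.001, 0.001, -1.0]]
ft_force: [0.4, -0.7, -0.5]
grip_width: 0.0
gripper_force: 0.0
time_s: 15.4
position: [0.2624, -0.3523, 0.2146]
tool_rot: [[0.992, -0.122, -0.0], [-0.122, -0.992, 0.001], [-0.0, -0.001, -1.0]]
ft_force: [-0.7, -0.3, -0.1]
grip_width: -0.0001
gripper_force: 0.0
choke [255.98461538 146.09230769] 65 [ 0.6029 -0.2808  0.127 ]
prim [232.75892857 216.48214286] 112 [ 0.429  -0.2226  0.103 ]
thr [304.61016949 208.6779661 ] 59 [ 0.4478 -0.4     0.127 ]
choke [ 0.5868 -0.2749] [0.0661 0.1245] 83.00212097167969
prim [ 0.4296 -0.2234] [0.058  0.0855] 87.19019317626953
```

View pics/d_top.png

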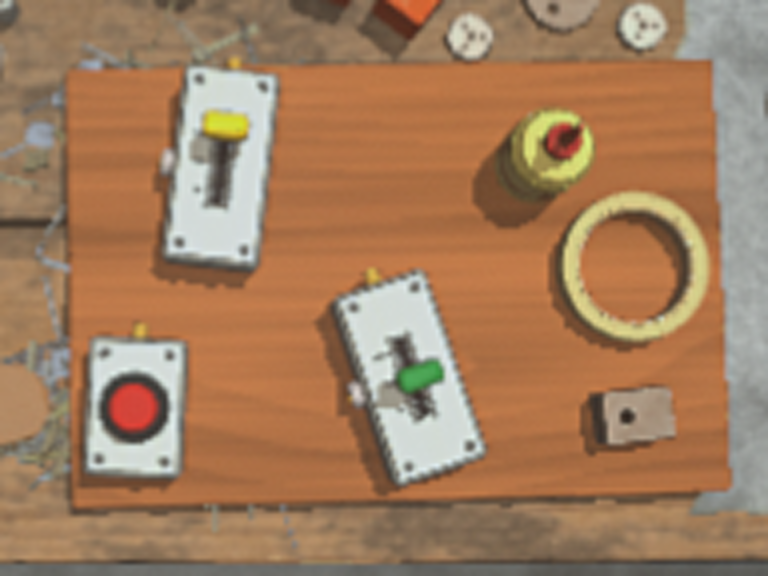

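The picture shows the choke knob at the far end (225,125), the red button back up (133,408), the throttle still half-way (420,376), and the boxes where they were. I'm handing it in.

```bash
python3 -c "
from rig import env
print(env.close_job())"
```

```text
the job is handed in; nothing more can be done
None
```

The job is handed in: the choke lever is at its far stop, then the primer was pressed fully down and sprang back, with the throttle and the control boxes left as they stood; the grader returned no verdict.

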